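# Roll the thick tube offcut to the tape line

## Task

Two aluminium tube offcuts lie on the bench. Roll the thicker one along the bench, pushing on its top, until it lies along the strip of paper tape, centred over the strip's width, to be marked up there. Do not pick it up or stand it on end, and leave the thinner tube where it is.

Things in the scene. Friction and masses are not known exactly. Their poses are not given: they have to be found in the camera images.
- tube_thick: Thicker aluminium tube offcut, to be rolled: 50 mm diameter, 70 mm long, 0.18 to 0.34 kg, loose, solid to the touch. Origin at its middle, on its axis, 25 mm above the bench; x along the axis, y and z turn as it rolls (z up at the start). Starts parallel to the tape within 3 degrees, 0.10 to 0.17 m to its +y side. Rolls easily; let go at a slow roll (30 mm/s) it stops within some mm.
- tube_thin: Thinner aluminium tube offcut, a bystander to be left where it is: 30 mm diameter, 70 mm long, loose. Origin at its middle, on its axis, 15 mm above the bench; x along its axis. It lies in a lane of its own beside the thick one's: along the tape's direction the tubes' middles are 90 mm or more apart. Which one is nearer to the robot varies.
- tape_line: Straight strip of off-white paper tape stuck flat on the bench: 240 mm long, 20 mm wide, too thin to feel. Origin at the middle of the strip on the bench top; x along its length (away from the robot, turned by up to 20 degrees), y across it, towards the side where the tubes lie at the start.
There are look-alikes about, which are no part of the job. What is shaped like the tube_thick but pink or red is not meant.

How it is judged:
On the way:
1. the thick tube has rolled over by more than a quarter turn, lying on the bench (angle between tube_thick's own z axis and vertical above 1.6 rad and height (world z) of tube_thick below 0.032 m), for 0.05 s.
At the end, for the whole second after the job is handed in: The thick tube lies at rest on the bench, its middle above the tape strip's length and within 15 mm of the strip's centre line, its axis within 11 degrees of the strip's direction, and it got there by rolling; the thin tube is where it was (y of tube_thick in the frame of tape_line between -0.015 and 0.015 m and x of tube_thick in the frame of tape_line between -0.12 and 0.12 m and angle between the x axis of tube_thick and the x axis of tape_line, either way round below 0.2 rad and height (world z) of tube_thick below 0.028 m and linear speed of tube_thick below 0.01 m/s); the robot touches nothing.
It fails at once if the thick tube is lifted off the bench or tipped on end (height (world z) of tube_thick above 0.035 m or angle between tube_thick's own x axis and vertical below 1.1 rad or angle between tube_thick's own x axis and vertical above 2.04 rad).
It fails at once if the thin tube is moved by more than 15 mm (distance of tube_thin from where it was at the start of the episode above 0.015 m).
It also fails if it takes over 58 s, if anything falls off the work surface, if the arm or the gripper's body presses on something with over 40 N, if the wrist force passes 120 N, or if a joint passes its speed limit or range.

## Robot

A 6-joint arm with a two-finger parallel gripper is mounted at the origin on the work surface; the furniture and walls round the work are solid. World frame = base frame: x ahead of the robot, y to its left, z up, the work surface at z = 0. Lengths are in m, angles in rad, forces in N, time in s.
With the tool pointing down it reaches from about 0.325 to 1 m from the base axis. Payload 5.1 kg.
Tool frame: the origin (TCP) lies midway between the tips of the shut fingers; the grasp point (between the pads) lies 19 mm behind it; z points along the fingers, y is the line along which they close (so a half turn about z gives the same grasp; the last joint's range is limited). The gripper opens to 85 mm and grips with 20 to 120 N. Pads are 22 mm wide; open, the fingers measure 114 mm over their backs; the gripper's body (76 mm by 85 mm) begins 54 mm behind the grasp point. The pads swing forward as they close: fully open they stand 13 mm farther back than shut.
Start: joints at [-1.418, 0.124, 1.65, -0, 1.367, -0.083], TCP at [0.152, -0.632, 0.197] pointing down, gripper open.
Joint ranges: [-2.61, 2.61], [-1.02, 2.33], [0.03, 2.71], [-1.35, 4.49], [0.32, 2.68], [-2.91, 2.91]. Speed limits (rad/s): [2.57, 2.57, 3.14, 3.14, 3.14, 3.14].

## Interface

Orientations are given as a unit quaternion [x, y, z, w].
In Python, from workcell import robot gives the robot as it stands.
- The arm moves only by the tool servo_tool, never from a script. Its argument "steps" is a list of rows, each a list of 5 numbers: the gripper's target within -1 to 1 (shut at 1, half-way at 0, fully open at -1), then the shift along the tool's x, y, z as a fraction of full scale, then the turn about the tool's z as a fraction of full scale. In form: [[gripper, x, y, z, twist], ...]. A call has 1 to 8 rows; each row is the pose to reach, as a shift and turn from the pose commanded when the call began, along the tool's axes at that moment; what a row does not reach only later rows make up. Full scale, the value 1, is 20 cm for a shift and 90 degrees for a turn. A row lasts 1/10 s, in which the tool goes at most 50 mm and 8.59 degrees, less where a joint would pass 70% of its speed; a pose out of reach is approached as far as the arm can. A call with a number of a shift or a turn outside -1 to 1 is refused whole. A call with a gripper value outside its range is refused whole. The fingers move at their own pace and stop on an object; "newtons" is the grip in N (left out, the last holds). Time passes only in rows, so rows that repeat a pose let the fingers close. It gives the time, the measured TCP pose, the force, the opening and the grip force at its end, in the units of the state.
- robot.observe(): the state, without advancing time (a new reading comes with each control period).
- robot.capture(name): name is "scene" or "top"; returns a dict with "image" (480x640x3 uint8, red, green, blue), "fovy" (degrees; the focal length in pixels is half the picture's height over the tangent of half this angle, whatever the lens; pixels are square), "cx", "cy" (the principal point, pixels), "dist" ([k1, k2, p1, p2, k3] as OpenCV has them; the pictures are not rectified), "extrinsics" (4x4, takes a point from camera to world coordinates). Camera axes: x right, y down, z forward; pixel columns grow to the right and rows downward; lengths in m; the calibration is good to about 2 mm. A picture is of the moment at which its call begins. There is no depth.
- robot.hand_in(): hands the job in; it is judged then, once.
Trained networks look in a picture, given as the dict that the camera call returned (one of the last four; its "shot" number tells which), for a name from the list of things; names that differ only in an ending like _2 or _b are one class to them, and where a whole thing is asked for, a point or a joint stands for the part that bears it (a point fixed in the world has none). Each returns a list of dicts, best first, with "confidence" (0 to 1); they miss things now and then, are a little off and sometimes report something else, mostly with a low value. They report only what shows in the picture. A call takes as long as a camera call. They do not tell look-alikes from the thing itself.
- robot.outline_of(picture, thing): "pixels" (480x640 bool, what is visible of it) and "rect" ([left, top, width, height] in pixels, round what is visible of it).
The state is a dict: "t": time; "q": joint angles; "qvel": joint speeds; "tau": joint torques, N m; "tcp_pos": TCP position; "orientation": TCP orientation; "contact_force": force on the tool from outside, world axes, zero at the start; "moment": the same for the moment, N m; "finger_gap": opening from 0.0 (shut) to 1.0 (fully open); "grip_force": force on a finger pad.
Only numpy, scipy, OpenCV 4.12 (cv2) and the standard library are available. Lean on these libraries where they do the work, as an engineer would, in place of code of your own. Each camera call takes 0.05 s, during which the arm holds its last target. There are 200 camera calls.

## Working session

There is one attempt and no reset: what is moved stays moved. The work goes in short steps, Python scripts to look and compute and a tool call to move; the robot and the scene stay as the last step left them, time stands still between calls to the robot, and variables do not carry over. Pictures are saved under pics/ and viewed, at most 10 in all, crops included, and the job is handed in when it is done.

Besides the shell and the picture viewer there is one more tool, called after ">>>" as a command line: name --pt "numbers of a row" for each row, then --argument value for the rest. servo_tool: Moves the arm, as the interface text tells. Shift numbers are shares of 20 cm and turn numbers shares of 90 degrees, none past 1 either way. Its arguments: {"type":"object","properties":{"steps":{"type":"array"},"newtons":{"type":"number"}},"required":["steps"]}

```bash
mkdir -p pics
cat > h.py <<'E'
import numpy as np, cv2
from workcell import robot
def K(p):
    f=240/np.tan(np.radians(p["fovy"])/2); return np.array([[f,0,p["cx"]],[0,f,p["cy"]],[0,0,1.]])
def world(p,uv,z):
    n=cv2.undistortPoints(np.float64(uv).reshape(-1,1,2),K(p),np.float64(p["dist"])).reshape(-1,2)
    E=np.array(p["extrinsics"]); d=np.c_[n,np.ones(len(n))]@E[:3,:3].T; o=E[:3,3]
    return o+d*((z-o[2])/d[:,2])[:,None]
def proj(p,X):
    E=np.linalg.inv(np.array(p["extrinsics"])); r,_=cv2.Rodrigues(E[:3,:3])
    return cv2.projectPoints(np.float64(X).reshape(-1,1,3),r,E[:3,3],K(p),np.float64(p["dist"]))[0].reshape(-1,2)
def save(p,n): cv2.imwrite("pics/"+n,cv2.cvtColor(p["image"],cv2.COLOR_RGB2BGR))
E
python3 - <<'E'
from h import *
s=robot.observe(); print(s["t"],s["tcp_pos"],s["orientation"],s["contact_force"])
for c in ("top","scene"):
    p=robot.capture(c); save(p,c+"0.png"); print(c,np.round(p["extrinsics"],2)[:3,3])
    for n in ("tube_thick","tube_thin","tape_line"):
        for o in robot.outline_of(p,n):
            m=o["pixels"].astype(np.uint8); cs=max(cv2.findContours(m,0,2)[0],key=cv2.contourArea)
            r=cv2.minAreaRect(cs); z={"tube_thick":.025,"tube_thin":.015,"tape_line":0}[n]
            M=cv2.moments(m,True); print(n,round(o["confidence"],2),o["rect"],"col",p["image"][o["pixels"]].mean(0).round(),"w",world(p,[M["m10"]/M["m00"],M["m01"]/M["m00"]],z).round(3),world(p,cv2.boxPoints(r),z).round(3)[:,:2].tolist())
E
```

```text
0.0 [ 0.15173264 -0.63134162  0.19583932] [ 9.93057767e-01  1.17623183e-01 -2.63615957e-05 -1.02885275e-03] [ 0.52037986  0.30365419 -0.62219049]
top [0.25 0.14 0.91]
tube_thick 0.74 [304.1, 200.9, 27.9, 46.2] col [180. 178. 176.] w [[0.431 0.121 0.025]] [[0.391, 0.148], [0.474, 0.144], [0.472, 0.094], [0.389, 0.098]]
tube_thick 0.69 [177.1, 335.5, 41.1, 43.9] col [178.  58.  52.] w [[0.188 0.337 0.025]] [[0.204, 0.38], [0.233, 0.339], [0.173, 0.294], [0.144, 0.336]]
tube_thick 0.56 [287.1, 261.2, 40.6, 42.0] col [191. 138. 156.] w [[0.321 0.141 0.025]] [[0.342, 0.18], [0.365, 0.135], [0.299, 0.102], [0.277, 0.147]]
tape_line 0.88 [395.4, 145.6, 13.7, 122.0] col [197. 195. 193.] w [[ 0.475 -0.044  0.   ]] [[0.359, -0.025], [0.598, -0.04], [0.597, -0.063], [0.358, -0.047]]
scene [ 0.46 -0.39  1.  ]
tube_thick 0.94 [265.7, 219.4, 41.0, 35.0] col [200. 121. 146.] w [[0.318 0.139 0.025]] [[0.272, 0.15], [0.341, 0.184], [0.364, 0.129], [0.296, 0.096]]
tube_thick 0.93 [224.4, 128.6, 39.4, 34.6] col [175.  25.  21.] w [[0.187 0.335 0.025]] [[0.139, 0.343], [0.204, 0.386], [0.234, 0.328], [0.17, 0.286]]
tube_thick 0.62 [324.4, 240.0, 37.6, 30.8] col [194. 195. 192.] w [[0.429 0.12  0.025]] [[0.392, 0.093], [0.393, 0.15], [0.466, 0.146], [0.463, 0.09]]
tube_thin 0.98 [377.5, 262.0, 40.1, 21.4] col [195. 196. 193.] w [[0.537 0.107 0.015]] [[0.499, 0.094], [0.502, 0.127], [0.575, 0.12], [0.571, 0.087]]
tape_line 0.88 [289.0, 325.0, 132.2, 41.1] col [222. 223. 219.] w [[ 0.479 -0.043  0.   ]] [[0.358, -0.047], [0.358, -0.024], [0.597, -0.04], [0.594, -0.062]]
```

Run:
```python
import cv2,numpy as np
a=cv2.imread("pics/top0.png")[120:320,240:440]; b=cv2.imread("pics/scene0.png")[190:390,240:440]
cv2.imwrite("pics/crop.png",cv2.resize(np.hstack([a,b]),None,fx=2,fy=2,interpolation=2))
```

```text
(no output)
```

View pics/crop.png

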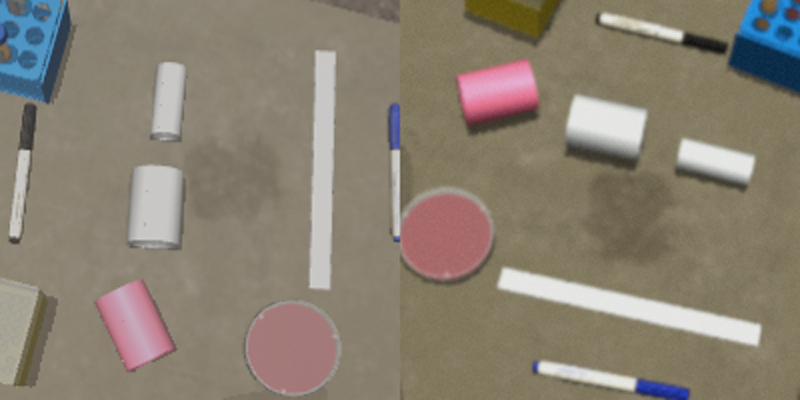

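View pics/scene0.png

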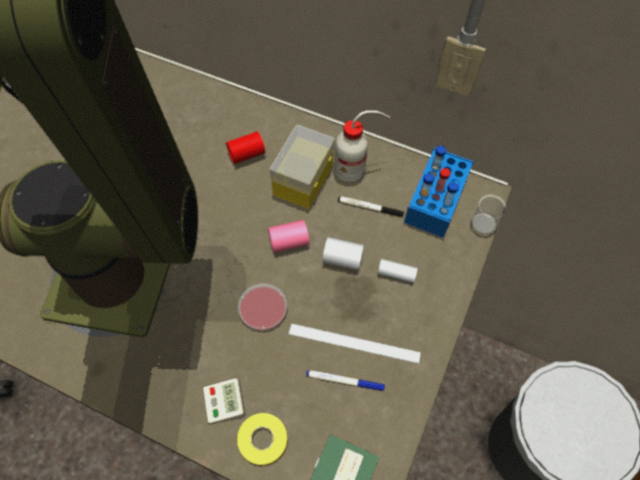

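Grey-white thick tube at scene (343,255) / top (318,224) is the one meant: 50 mm wide and parallel to the tape. The pink one at scene (289,236) and the red one at (246,148) are look-alikes. The thin tube is at scene (397,271) and the tape runs (290,330)–(420,357). I'll go above the thick tube with the fingers shut.

>>> servo_tool --pt "1 0.56 -0.83 0 0" --pt "1 0.56 -0.83 0 0" --pt "1 0.56 -0.83 0 0" --pt "1 0.56 -0.83 0 0" --pt "1 0.56 -0.83 0 0"

```text
t: 0.9
tcp_pos: [0.2232, -0.4399, 0.1965]
orientation: [0.993, 0.12, 0.0, -0.001]
contact_force: [-1.0, -0.6, 0.3]
finger_gap: 0.144
grip_force: 0.0
```

>>> servo_tool --pt "1 0.56 -0.83 0 0" --pt "1 0.56 -0.83 0 0" --pt "1 0.56 -0.83 0 0" --pt "1 0.56 -0.83 0 0" --pt "1 0.56 -0.83 0 0"

```text
t: 1.4
tcp_pos: [0.2937, -0.2533, 0.1975]
orientation: [0.993, 0.121, 0.001, 0.0]
contact_force: [-0.5, -0.2, -0.4]
finger_gap: -0.0
grip_force: 0.0
```

>>> servo_tool --pt "1 0.56 -0.83 0 0" --pt "1 0.56 -0.83 0 0" --pt "1 0.56 -0.83 0 0" --pt "1 0.56 -0.83 0 0" --pt "1 0.56 -0.83 0 0"

```text
t: 1.9
tcp_pos: [0.3637, -0.0648, 0.1976]
orientation: [0.992, 0.123, 0.001, -0.0]
contact_force: [-0.3, -0.6, -0.5]
finger_gap: -0.003
grip_force: 0.0
```

>>> servo_tool --pt "1 0.56 -0.83 0 0.191" --pt "1 0.56 -0.83 0 0.191" --pt "1 0.56 -0.83 0 0.191" --pt "1 0.56 -0.83 0 0.191" --pt "1 0.56 -0.83 0 0.191" --pt "1 0.56 -0.83 0 0.191"

```text
t: 2.5
tcp_pos: [0.4335, 0.1191, 0.1971]
orientation: [1.0, -0.031, -0.0, 0.0]
contact_force: [-0.3, -1.0, -0.0]
finger_gap: 0.0
grip_force: 0.0
```

>>> servo_tool --pt "1 -0.02 -0.05 0.35 0" --pt "1 -0.02 -0.05 0.6 0" --pt "1 -0.02 -0.05 0.69 0" --pt "1 -0.02 -0.05 0.69 0" --pt "1 -0.02 -0.05 0.69 0"

```text
t: 3.0
tcp_pos: [0.4293, 0.1271, 0.0596]
orientation: [0.999, -0.033, -0.0, 0.0]
contact_force: [0.9, 0.3, 0.4]
finger_gap: 0.0
grip_force: 0.0
```

```bash
cat > look.py <<'E'
import sys
from h import *
s=robot.observe(); T=np.array(s["tcp_pos"]); c=np.array([.477,-.0435]); a=np.radians(-3.7)
R=np.array([[np.cos(a),np.sin(a)],[-np.sin(a),np.cos(a)]])
print("t",s["t"],"tcp tape",(R@(T[:2]-c)).round(4),T[2].round(4),"F",np.round(s["contact_force"],1))
for cam in sys.argv[2:]:
    p=robot.capture(cam); save(p,sys.argv[1]+cam+".png")
    for n,z in (("tube_thick",.025),("tube_thin",.015)):
        for o in robot.outline_of(p,n):
            if np.ptp(p["image"][o["pixels"]].mean(0))>15: continue
            m=o["pixels"].astype(np.uint8); k=max(cv2.findContours(m,0,2)[0],key=cv2.contourArea)
            W=world(p,k.reshape(-1,2),z)[:,:2]; r=cv2.minAreaRect(((W-c)@R.T*1000).astype(np.float32))
            print(cam,n,round(o["confidence"],2),"tape mm",np.round(r[0],1),"size",np.round(r[1],1),"ang",round(r[2],1))
E
python3 look.py a top scene
```

```text
t 3.0 tcp tape [-0.0586  0.1672] 0.0596 F [0.9 0.3 0.4]
scene tube_thick 0.66 tape mm [-58.7 159.9] size [74.9 58.6] ang 1.0
scene tube_thin 0.74 tape mm [ 49.6 154.5] size [34.3 71. ] ang 88.2
```

>>> servo_tool --pt "1 0 -0.01 0.03 0" --pt "1 0 -0.01 0.045 0" --pt "1 0 -0.01 0.05 0" --pt "1 0 -0.01 0.05 0"

```text
t: 3.7
tcp_pos: [0.4287, 0.1305, 0.0486]
orientation: [0.999, -0.032, -0.0, 0.0]
contact_force: [0.2, -1.3, -0.2]
finger_gap: 0.001
grip_force: 0.0
```

>>> servo_tool --pt "1 0 0.02 0 0" --pt "1 0 0.04 0 0" --pt "1 0 0.06 0 0" --pt "1 0 0.08 0 0"

```text
t: 4.1
tcp_pos: [0.4281, 0.1141, 0.0492]
orientation: [0.999, -0.032, 0.0, 0.0]
contact_force: [0.0, 0.0, -0.1]
finger_gap: -0.001
grip_force: 0.0
```

```bash
python3 look.py b scene
```

```text
t 4.1 tcp tape [-0.059   0.1541] 0.0492 F [ 0.   0.  -0.1]
scene tube_thick 0.78 tape mm [-59.  160.2] size [74.3 56.8] ang 1.5
scene tube_thin 0.93 tape mm [ 49.5 153.4] size [33.4 68.5] ang 86.6
```

>>> servo_tool --pt "1 0 -0.04 -0.02 0" --pt "1 0 -0.06 0 0" --pt "1 0 -0.06 0.015 0" --pt "1 0 -0.04 0.015 0" --pt "1 0 -0.02 0.015 0" --pt "1 0 0.0 0.015 0"

```text
t: 4.85
tcp_pos: [0.428, 0.1141, 0.046]
orientation: [0.999, -0.032, -0.0, 0.0]
contact_force: [-0.1, -0.4, 0.0]
finger_gap: -0.002
grip_force: 0.0
```

```bash
python3 look.py c scene
python3 - <<'E'
import cv2
cv2.imwrite("pics/c1.png",cv2.resize(cv2.imread("pics/cscene.png")[180:380,240:440],None,fx=3,fy=3))
E
```

```text
t 4.85 tcp tape [-0.0591  0.1541] 0.046 F [-0.1 -0.4  0. ]
scene tube_thick 0.8 tape mm [-59.3 160.4] size [71.8 56.4] ang 1.3
scene tube_thin 0.66 tape mm [ 49.8 154.2] size [35.3 74. ] ang 89.9
```

View pics/c1.png

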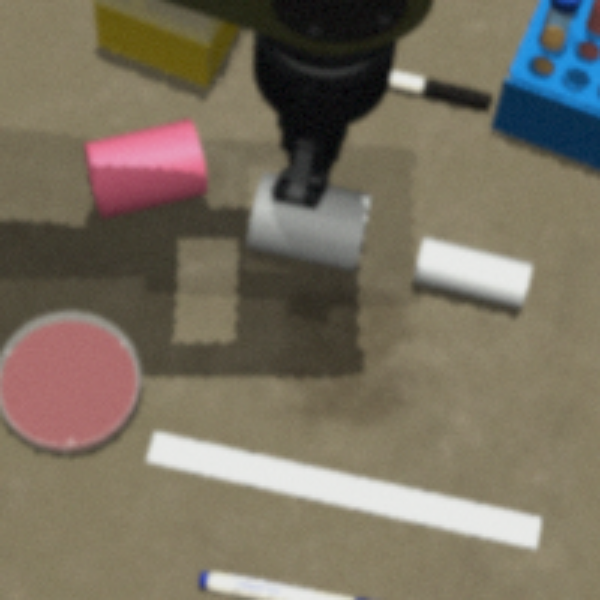

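The picture shows the fingertips over the tube's rear top (crop about (303,200)), with no contact yet. I'll compare with the projected TCP.

Run:
```python
from h import *
s=robot.observe(); T=np.array(s["tcp_pos"]); print(s["finger_gap"],s["q"])
out=[]
for c,(x,y) in (("scene",(310,210)),("top",(270,150))):
    p=robot.capture(c); u=proj(p,[T])[0]; print(c,u)
    im=cv2.cvtColor(p["image"],cv2.COLOR_RGB2BGR)[y:y+100,x:x+100]
    im=cv2.resize(im,None,fx=4,fy=4,interpolation=2); cv2.drawMarker(im,tuple(int(v) for v in ((u-[x,y])*4+2)),(0,0,255),0,12,1); out.append(im)
cv2.imwrite("pics/d.png",np.hstack(out))
```

```text
0.002193607913352406 [ 1.39253917e-01 -2.01565079e-01  2.23303870e+00  4.31690025e-05
  1.10992261e+00  1.77515607e+00]
scene [342.18040042 251.07882434]
top [321.47613846 222.59315811]
```

View pics/d.png

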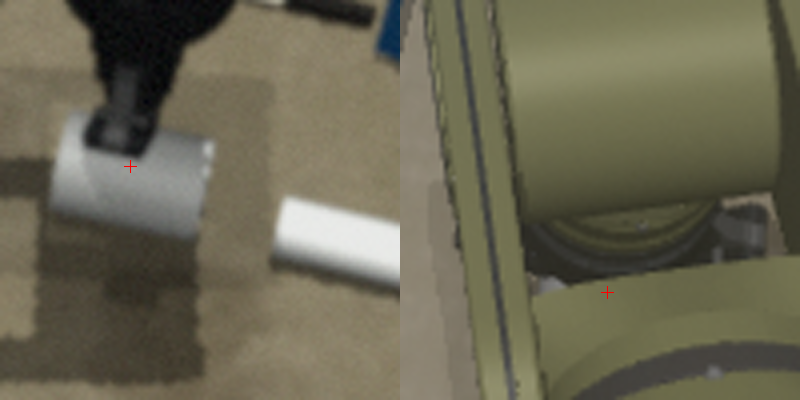

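>>> servo_tool --pt "1 0 0 0.01 0" --pt "1 0 0 0.01 0" --pt "1 0 0 0.02 0" --pt "1 0 0 0.02 0"

```text
t: 5.5
tcp_pos: [0.4278, 0.1146, 0.0418]
orientation: [0.999, -0.032, -0.0, 0.0]
contact_force: [0.2, 0.5, -0.7]
finger_gap: 0.002
grip_force: 0.0
```

```bash
python3 look.py e scene
```

```text
t 5.5 tcp tape [-0.0593  0.1546] 0.0418 F [ 0.2  0.5 -0.7]
scene tube_thick 0.82 tape mm [-59.  159.3] size [56.5 74. ] ang 88.5
scene tube_thin 0.81 tape mm [ 50.7 153.5] size [35.5 73.5] ang 86.6
```

>>> servo_tool --pt "1 0 0 0.01 0" --pt "1 0 0 0.01 0" --pt "1 0 0 0.02 0" --pt "1 0 0 0.02 0"

```text
t: 6.05
tcp_pos: [0.4278, 0.1145, 0.0378]
orientation: [0.999, -0.032, -0.0, 0.0]
contact_force: [0.4, 0.1, -0.0]
finger_gap: 0.002
grip_force: 0.0
```

```bash
python3 look.py f scene
python3 - <<'E'
import cv2
cv2.imwrite("pics/f1.png",cv2.resize(cv2.imread("pics/fscene.png")[210:310,300:400],None,fx=5,fy=5,interpolation=2))
E
```

```text
t 6.05 tcp tape [-0.0593  0.1545] 0.0378 F [ 0.4  0.1 -0. ]
scene tube_thick 0.62 tape mm [-58.9 158.9] size [71.6 56.5] ang 2.1
scene tube_thin 0.93 tape mm [ 50.  153.9] size [33.3 71.1] ang 88.2
```

View pics/f1.png

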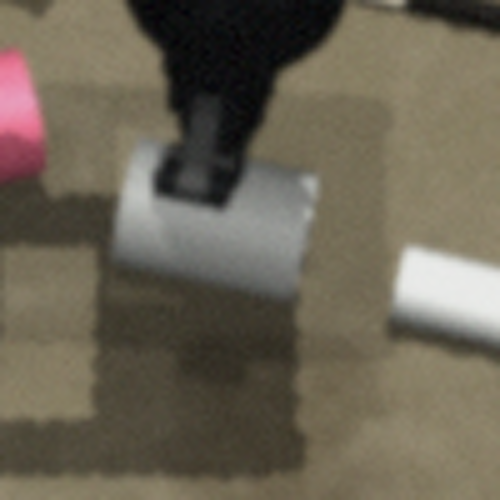

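Run:
```python
from h import *
p=robot.capture("scene"); c=np.array([.477,-.0435]); a=np.radians(-3.7)
R=np.array([[np.cos(a),np.sin(a)],[-np.sin(a),np.cos(a)]])
for z in (.038,.045,.05,.06): print(z,((world(p,[339,251],z)[0,:2]-c)@R.T).round(4))
s=robot.observe(); print(s["tcp_pos"],s["contact_force"],s["moment"],s["tau"],s["finger_gap"])
```

```text
0.038 [-0.0654  0.1572]
0.045 [-0.0649  0.1535]
0.05 [-0.0645  0.1509]
0.06 [-0.0638  0.1456]
[0.42807317 0.11454053 0.03815702] [ 0.6152763   0.68869366 -0.3942799 ] [-0.01872563  0.00430838  0.05285638] [ 6.39257523e-04 -2.36006016e+01 -3.23847163e+01  1.72944256e-04
  1.58525560e-03 -1.50071230e-05] 0.00035988318754289237
```

>>> servo_tool --pt "1 0 0 0.01 0" --pt "1 0 0 0.01 0" --pt "1 0 0 0.01 0"

```text
t: 6.55
tcp_pos: [0.428, 0.1145, 0.036]
orientation: [0.999, -0.032, -0.0, 0.0]
contact_force: [-1.2, -0.3, -0.2]
finger_gap: -0.002
grip_force: 0.0
```

>>> servo_tool --pt "1 0 0 0.008 0" --pt "1 0 0 0.015 0"

```text
t: 6.75
tcp_pos: [0.4281, 0.1146, 0.0331]
orientation: [0.999, -0.032, 0.0, -0.0]
contact_force: [0.1, -0.4, 0.2]
finger_gap: 0.003
grip_force: 0.0
```

>>> servo_tool --pt "1 0 0 0.008 0" --pt "1 0 0 0.015 0"

```text
t: 6.95
tcp_pos: [0.428, 0.1145, 0.0299]
orientation: [0.999, -0.032, -0.0, 0.0]
contact_force: [0.8, 0.3, -0.2]
finger_gap: 0.002
grip_force: 0.0
```

```bash
python3 look.py g scene
python3 - <<'E'
import cv2
cv2.imwrite("pics/g1.png",cv2.resize(cv2.imread("pics/gscene.png")[210:310,300:400],None,fx=5,fy=5,interpolation=2))
E
```

```text
t 6.95 tcp tape [-0.0591  0.1546] 0.0299 F [ 0.8  0.3 -0.2]
scene tube_thick 0.59 tape mm [-59.1 160.2] size [72.3 56.8] ang 1.3
scene tube_thin 0.67 tape mm [ 49.8 154. ] size [35.3 70.6] ang 88.0
```

View pics/g1.png

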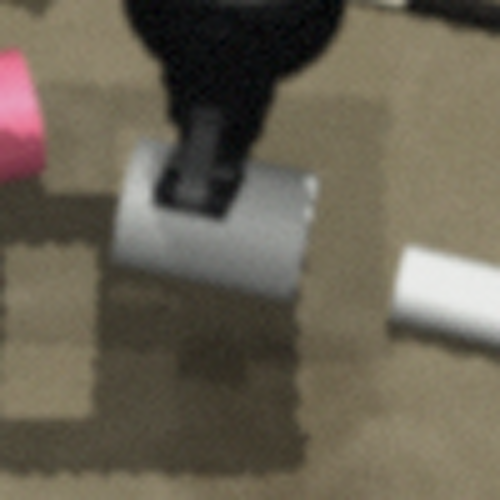

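>>> servo_tool --pt "1 0 -0.02 0 0" --pt "1 0 -0.04 0 0" --pt "1 0 -0.04 0.01 0" --pt "1 0 -0.04 0.01 0"

```text
t: 7.5
tcp_pos: [0.4284, 0.1227, 0.0279]
orientation: [0.999, -0.032, -0.0, 0.0]
contact_force: [-0.3, 1.2, 0.3]
finger_gap: -0.003
grip_force: 0.0
```

>>> servo_tool --pt "1 0 0 0.007 0" --pt "1 0 0 0.015 0"

```text
t: 7.7
tcp_pos: [0.4286, 0.1225, 0.025]
orientation: [0.999, -0.032, 0.0, 0.0]
contact_force: [-0.3, -0.1, 0.0]
finger_gap: -0.001
grip_force: 0.0
```

>>> servo_tool --pt "1 0 0 0.007 0" --pt "1 0 0 0.01 0"

```text
t: 7.9
tcp_pos: [0.4284, 0.1224, 0.0229]
orientation: [0.999, -0.032, -0.0, 0.0]
contact_force: [-0.0, -0.1, -0.4]
finger_gap: -0.006
grip_force: 0.0
```

```bash
python3 look.py h scene
python3 - <<'E'
from h import *
p=robot.capture("scene"); T=np.array(robot.observe()["tcp_pos"])
im=cv2.cvtColor(p["image"],cv2.COLOR_RGB2BGR)[190:290,295:395]; S=6; im=cv2.resize(im,None,fx=S,fy=S,interpolation=2)
a=np.radians(-3.7); X=np.array([np.cos(a),np.sin(a),0]); Y=np.array([-np.sin(a),np.cos(a),0])
def poly(pts,col):
    u=((proj(p,pts)-[295,190]+.5)*S).astype(np.int32); cv2.polylines(im,[u],True,col,1)
for dz,col in ((0,(0,0,255)),(.03,(0,255,255)),(.073,(255,0,0))):
    w,h=(.011,.014) if dz<.07 else (.038,.0425)
    poly([T+[0,0,dz]+sx*w*X+sy*h*Y for sx,sy in((1,1),(1,-1),(-1,-1),(-1,1))],col)
C=np.array([.477,-.0435,0])-.059*X+.1602*Y
for e in (-.035,.035): poly([C+e*X+.025*np.cos(t)*Y+[0,0,.025+.025*np.sin(t)] for t in np.linspace(0,6.28,24)],(0,255,0))
cv2.imwrite("pics/h1.png",im)
E
```

```text
t 7.9 tcp tape [-0.0592  0.1625] 0.0229 F [-0.  -0.1 -0.4]
scene tube_thick 0.58 tape mm [-58.7 159.2] size [71.2 56.7] ang 0.8
scene tube_thin 0.71 tape mm [-59.9 165.4] size [73.7 57.8] ang 1.0
```

View pics/h1.png

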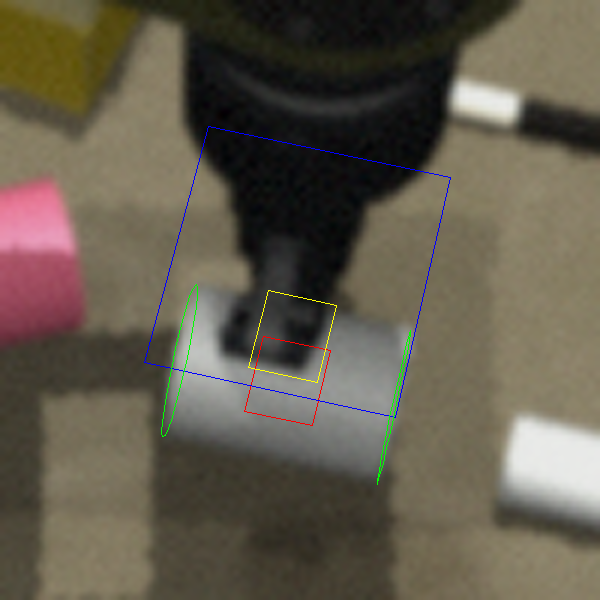

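The tip in the picture (around (270,345) in the crop) sits about 30 mm above the projected TCP (red box). The tube outline (green) matches its estimate. So the real tip is still clear of the tube's top, and I'll keep descending with an eye on the force.

>>> servo_tool --pt "1 0 0 0.007 0" --pt "1 0 0 0.01 0" --pt "1 0 0 0.01 0"

```text
t: 8.4
tcp_pos: [0.4285, 0.1225, 0.021]
orientation: [0.999, -0.032, -0.0, 0.0]
contact_force: [0.1, -0.2, -0.9]
finger_gap: 0.002
grip_force: 0.0
```

>>> servo_tool --pt "1 0 0 0.007 0" --pt "1 0 0 0.01 0" --pt "1 0 0 0.01 0"

```text
t: 8.7
tcp_pos: [0.4284, 0.1225, 0.019]
orientation: [0.999, -0.032, -0.0, 0.0]
contact_force: [-0.3, 0.8, -0.7]
finger_gap: 0.0
grip_force: 0.0
```

>>> servo_tool --pt "1 0 0 0.007 0" --pt "1 0 0 0.015 0" --pt "1 0 0 0.015 0"

```text
t: 9.0
tcp_pos: [0.4285, 0.1225, 0.0159]
orientation: [0.999, -0.032, -0.0, 0.0]
contact_force: [-0.1, 0.6, 0.3]
finger_gap: 0.002
grip_force: 0.0
```

```bash
python3 look.py i scene top
python3 - <<'E'
from h import *
T=robot.observe()["tcp_pos"]
out=[]
for f,(x,y),n in (("iscene",(300,200),80),("itop",(260,140),160)):
    im=cv2.imread(f"pics/{f}.png")[y:y+n,x:x+n]; out.append(cv2.resize(im,(400,400),interpolation=2))
cv2.imwrite("pics/i1.png",np.hstack(out))
E
```

```text
t 9.0 tcp tape [-0.0591  0.1625] 0.0159 F [-0.1  0.6  0.3]
scene tube_thick 0.84 tape mm [-58.9 160.5] size [71.  55.5] ang 1.3
scene tube_thin 0.69 tape mm [ 50.4 154.1] size [34.8 71.7] ang 88.2
```

View pics/i1.png

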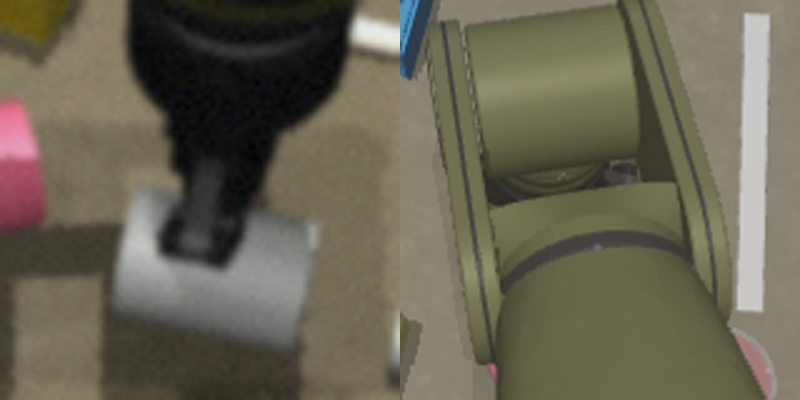

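Run:
```python
from h import *
c=np.array([.477,-.0435]); a=np.radians(-3.7)
R=np.array([[np.cos(a),np.sin(a)],[-np.sin(a),np.cos(a)]])
ps=robot.capture("scene"); pt=robot.capture("top")
for v in (232,236,240,250): 
  for z in (.05,.08,.10,.12,.14): print(v,z,"scene",((world(ps,[341,v],z)[0,:2]-c)@R.T).round(3),"top",((world(pt,[350,210],z)[0,:2]-c)@R.T).round(3))
```

```text
232 0.05 scene [-0.07   0.192] top [-0.033  0.103]
232 0.08 scene [-0.067  0.175] top [-0.04   0.105]
232 0.1 scene [-0.066  0.163] top [-0.045  0.107]
232 0.12 scene [-0.064  0.152] top [-0.05   0.108]
232 0.14 scene [-0.063  0.141] top [-0.054  0.11 ]
236 0.05 scene [-0.068  0.183] top [-0.033  0.103]
236 0.08 scene [-0.066  0.166] top [-0.04   0.105]
236 0.1 scene [-0.064  0.155] top [-0.045  0.107]
236 0.12 scene [-0.063  0.144] top [-0.05   0.108]
236 0.14 scene [-0.061  0.133] top [-0.054  0.11 ]
240 0.05 scene [-0.066  0.175] top [-0.033  0.103]
240 0.08 scene [-0.064  0.158] top [-0.04   0.105]
240 0.1 scene [-0.062  0.147] top [-0.045  0.107]
240 0.12 scene [-0.061  0.136] top [-0.05   0.108]
240 0.14 scene [-0.059  0.125] top [-0.054  0.11 ]
250 0.05 scene [-0.061  0.154] top [-0.033  0.103]
250 0.08 scene [-0.059  0.138] top [-0.04   0.105]
250 0.1 scene [-0.058  0.127] top [-0.045  0.107]
250 0.12 scene [-0.057  0.117] top [-0.05   0.108]
250 0.14 scene [-0.055  0.106] top [-0.054  0.11 ]
```

The gripper part seen at scene (341,240–253) and top (350,210) triangulates to about z 0.12, so it is a knuckle and the fingertip is hidden behind it. I'll keep lowering, guided by force.

>>> servo_tool --pt "1 0 0 0.007 0" --pt "1 0 0 0.01 0" --pt "1 0 0 0.01 0"

```text
t: 9.7
tcp_pos: [0.4289, 0.1228, 0.0156]
orientation: [0.999, -0.032, -0.0, -0.0]
contact_force: [-4.7, -0.1, 11.1]
finger_gap: -0.001
grip_force: 5.2
```

>>> servo_tool --pt "1 0 0 0.007 0" --pt "1 0 0 0.01 0" --pt "1 0 0 0.01 0"

```text
t: 10.0
tcp_pos: [0.4292, 0.1232, 0.0155]
orientation: [0.999, -0.032, -0.001, -0.0]
contact_force: [-10.9, 0.3, 23.8]
finger_gap: -0.002
grip_force: 11.5
```

>>> servo_tool --pt "1 0 0 0.007 0" --pt "1 0 0 0.01 0" --pt "1 0 0 0.01 0"

```text
t: 10.3
tcp_pos: [0.4293, 0.1236, 0.0154]
orientation: [0.999, -0.032, -0.001, -0.001]
contact_force: [-17.8, 0.9, 34.9]
finger_gap: 0.001
grip_force: 17.9
```

>>> servo_tool --pt "1 0 0 -0.025 0" --pt "1 0 0 -0.026 0" --pt "1 0 0 -0.026 0"

```text
t: 10.6
tcp_pos: [0.4291, 0.1226, 0.0157]
orientation: [0.999, -0.032, 0.001, -0.0]
contact_force: [-0.7, 0.1, 5.4]
finger_gap: -0.001
grip_force: 2.5
```

```bash
python3 look.py j scene
```

```text
t 10.6 tcp tape [-0.0585  0.1626] 0.0157 F [-0.7  0.1  5.4]
scene tube_thick 0.9 tape mm [-59.3 160.4] size [72.9 57.6] ang 1.0
scene tube_thin 0.58 tape mm [ 50.2 154.4] size [32.3 68.6] ang 88.1
```

>>> servo_tool --pt "1 0 0.02 0 0" --pt "1 0 0.04 0 0" --pt "1 0 0.06 0 0" --pt "1 0 0.08 0 0"

```text
t: 11.15
tcp_pos: [0.4281, 0.1065, 0.0157]
orientation: [0.999, -0.032, 0.0, -0.0]
contact_force: [-0.5, -0.1, 6.2]
finger_gap: -0.005
grip_force: 2.8
```

```bash
python3 look.py k scene
```

```text
t 11.15 tcp tape [-0.0584  0.1465] 0.0157 F [-0.5 -0.1  6.2]
scene tube_thick 0.64 tape mm [-59.7 151.5] size [72.1 57.1] ang 2.0
scene tube_thin 0.71 tape mm [ 49.9 154. ] size [33.3 70.9] ang 88.0
```

Contact is made. The tool moved 16 mm and the tube rolled 8 mm, so it is a true top roll, and the state's z reads about 34 mm low. I'll continue the stroke.

>>> servo_tool --pt "1 0 0.025 0 0" --pt "1 0 0.05 0 0" --pt "1 0 0.075 0 0" --pt "1 0 0.1 0 0"

```text
t: 11.7
tcp_pos: [0.4253, 0.0861, 0.0145]
orientation: [0.999, -0.032, -0.001, 0.0]
contact_force: [-1.0, 0.0, -0.2]
finger_gap: -0.003
grip_force: 0.0
```

```bash
python3 look.py l scene
```

```text
t 11.7 tcp tape [-0.06   0.126] 0.0145 F [-1.   0.  -0.2]
scene tube_thick 0.73 tape mm [-37.7 143.1] size [56.7 31.8] ang 88.3
scene tube_thin 0.72 tape mm [ 50.  154.5] size [33.3 70.9] ang 88.0
```

>>> servo_tool --pt "1 0 0 -0.04 0" --pt "1 0 -0.06 -0.04 0" --pt "1 0 -0.13 -0.04 0" --pt "1 0 -0.13 -0.02 0" --pt "1 0 -0.13 -0.005 0" --pt "1 0 -0.13 0 0"

```text
t: 12.45
tcp_pos: [0.4276, 0.1126, 0.0149]
orientation: [0.999, -0.032, -0.0, 0.0]
contact_force: [-0.8, 0.6, 4.4]
finger_gap: 0.002
grip_force: 2.4
```

```bash
python3 look.py m scene
```

```text
t 12.45 tcp tape [-0.0594  0.1526] 0.0149 F [-0.8  0.6  4.4]
scene tube_thick 0.75 tape mm [-58.8 141.5] size [72.4 55.1] ang 0.8
scene tube_thin 0.75 tape mm [ 50.3 154.5] size [32.2 69.7] ang 88.0
```

>>> servo_tool --pt "1 0 0.03 0 0" --pt "1 0 0.06 0 0" --pt "1 0 0.09 0 0" --pt "1 0 0.12 0 0" --pt "1 0 0.15 0 0" --pt "1 0 0.175 0 0" --pt "1 0 0.195 0 0" --pt "1 0 0.21 0 0"

```text
t: 13.4
tcp_pos: [0.4254, 0.07, 0.0155]
orientation: [0.999, -0.032, 0.0, 0.0]
contact_force: [-1.9, 0.2, 4.2]
finger_gap: 0.001
grip_force: 1.7
```

```bash
python3 look.py n scene
```

```text
t 13.4 tcp tape [-0.0588  0.11  ] 0.0155 F [-1.9  0.2  4.2]
scene tube_thick 0.77 tape mm [-58.3 119.8] size [76.5 56.5] ang 1.5
scene tube_thin 0.93 tape mm [ 50.2 154.7] size [37.  72.3] ang 88.2
```

>>> servo_tool --pt "1 0 0 -0.04 0" --pt "1 0 -0.06 -0.04 0" --pt "1 0 -0.105 -0.04 0" --pt "1 0 -0.105 -0.02 0" --pt "1 0 -0.105 -0.005 0" --pt "1 0 -0.105 0 0"

```text
t: 14.15
tcp_pos: [0.4262, 0.0918, 0.0148]
orientation: [0.999, -0.032, -0.001, -0.0]
contact_force: [-2.5, 1.5, 5.3]
finger_gap: -0.004
grip_force: 2.3
```

>>> servo_tool --pt "1 0 0.03 0 0" --pt "1 0 0.06 0 0" --pt "1 0 0.09 0 0" --pt "1 0 0.12 0 0" --pt "1 0 0.15 0 0" --pt "1 0 0.175 0 0" --pt "1 0 0.195 0 0" --pt "1 0 0.21 0 0"

```text
t: 14.95
tcp_pos: [0.4237, 0.049, 0.0155]
orientation: [0.999, -0.032, -0.0, 0.0]
contact_force: [-1.8, -0.2, 4.4]
finger_gap: 0.005
grip_force: 2.1
```

```bash
python3 look.py o scene
```

```text
t 14.95 tcp tape [-0.0592  0.0889] 0.0155 F [-1.8 -0.2  4.4]
scene tube_thick 0.61 tape mm [-59.7  98.4] size [74.5 55.1] ang 1.5
scene tube_thin 0.94 tape mm [ 50.1 153.9] size [32.4 70.2] ang 88.1
```

>>> servo_tool --pt "1 0 0 -0.04 0" --pt "1 0 -0.06 -0.04 0" --pt "1 0 -0.105 -0.04 0" --pt "1 0 -0.105 -0.02 0" --pt "1 0 -0.105 -0.005 0" --pt "1 0 -0.105 0 0"

```text
t: 15.7
tcp_pos: [0.4248, 0.0708, 0.0147]
orientation: [0.999, -0.032, -0.001, -0.0]
contact_force: [-1.9, 1.4, 4.7]
finger_gap: -0.002
grip_force: 2.1
```

>>> servo_tool --pt "1 0 0.03 0 0" --pt "1 0 0.06 0 0" --pt "1 0 0.09 0 0" --pt "1 0 0.12 0 0" --pt "1 0 0.15 0 0" --pt "1 0 0.175 0 0" --pt "1 0 0.195 0 0" --pt "1 0 0.21 0 0"

```text
t: 16.5
tcp_pos: [0.4224, 0.0281, 0.0155]
orientation: [0.999, -0.032, -0.0, 0.0]
contact_force: [-3.4, -0.5, 3.5]
finger_gap: -0.0
grip_force: 2.3
```

>>> servo_tool --pt "1 0 0 -0.04 0" --pt "1 0 -0.06 -0.04 0" --pt "1 0 -0.105 -0.04 0" --pt "1 0 -0.105 -0.02 0" --pt "1 0 -0.105 -0.005 0" --pt "1 0 -0.105 0 0"

```text
t: 17.1
tcp_pos: [0.4233, 0.0499, 0.0145]
orientation: [0.999, -0.032, -0.001, 0.0]
contact_force: [-1.0, 0.7, 2.9]
finger_gap: -0.001
grip_force: 1.6
```

>>> servo_tool --pt "1 0 0.03 0 0" --pt "1 0 0.06 0 0" --pt "1 0 0.09 0 0" --pt "1 0 0.12 0 0" --pt "1 0 0.15 0 0" --pt "1 0 0.175 0 0" --pt "1 0 0.195 0 0" --pt "1 0 0.21 0 0"

```text
t: 17.9
tcp_pos: [0.4209, 0.007, 0.0156]
orientation: [0.999, -0.032, -0.0, 0.0]
contact_force: [-4.0, 1.1, 4.9]
finger_gap: -0.002
grip_force: 2.5
```

```bash
python3 look.py p scene
```

```text
t 17.9 tcp tape [-0.0592  0.0467] 0.0156 F [-4.   1.1  4.9]
scene tube_thick 0.73 tape mm [-36.8  55.9] size [53.1 31.2] ang 89.0
scene tube_thin 0.71 tape mm [-37.7  59. ] size [54.6 31.8] ang 88.5
scene tube_thin 0.6 tape mm [-1.5 -4.8] size [237.7  20.4] ang 0.4
scene tube_thin 0.59 tape mm [ 49.8 154.7] size [32.7 71. ] ang 86.0
```

>>> servo_tool --pt "1 0 0 -0.04 0" --pt "1 0 -0.06 -0.04 0" --pt "1 0 -0.105 -0.04 0" --pt "1 0 -0.105 -0.02 0" --pt "1 0 -0.105 -0.005 0" --pt "1 0 -0.105 0 0"

```text
t: 18.65
tcp_pos: [0.4218, 0.0289, 0.0144]
orientation: [0.999, -0.032, -0.001, 0.0]
contact_force: [-0.3, 1.0, 1.6]
finger_gap: 0.001
grip_force: 1.0
```

>>> servo_tool --pt "1 0 0.03 0 0" --pt "1 0 0.06 0 0" --pt "1 0 0.09 0 0" --pt "1 0 0.12 0 0" --pt "1 0 0.15 0 0" --pt "1 0 0.175 0 0" --pt "1 0 0.195 0 0" --pt "1 0 0.21 0 0"

```text
t: 19.45
tcp_pos: [0.4196, -0.014, 0.0157]
orientation: [0.999, -0.032, -0.0, 0.0]
contact_force: [-3.7, -0.1, 4.5]
finger_gap: 0.002
grip_force: 2.6
```

>>> servo_tool --pt "1 0 0 -0.04 0" --pt "1 0 -0.06 -0.04 0" --pt "1 0 -0.105 -0.04 0" --pt "1 0 -0.105 -0.02 0" --pt "1 0 -0.105 -0.005 0" --pt "1 0 -0.105 0 0"

```text
t: 20.05
tcp_pos: [0.4205, 0.008, 0.0144]
orientation: [0.999, -0.032, -0.001, -0.0]
contact_force: [-0.2, 0.1, 0.5]
finger_gap: -0.0
grip_force: 0.0
```

>>> servo_tool --pt "1 0 0.03 0 0" --pt "1 0 0.06 0 0" --pt "1 0 0.09 0 0" --pt "1 0 0.12 0 0" --pt "1 0 0.15 0 0" --pt "1 0 0.175 0 0" --pt "1 0 0.195 0 0" --pt "1 0 0.21 0 0"

```text
t: 20.85
tcp_pos: [0.4182, -0.035, 0.0157]
orientation: [0.999, -0.032, -0.0, 0.0]
contact_force: [-3.5, 0.5, 5.4]
finger_gap: -0.002
grip_force: 2.4
```

```bash
python3 look.py q scene top
```

```text
t 20.85 tcp tape [-0.0592  0.0046] 0.0157 F [-3.5  0.5  5.4]
scene tube_thick 0.7 tape mm [-37.1  12. ] size [53.4 32. ] ang 89.1
scene tube_thin 0.87 tape mm [ 50.1 154. ] size [33.2 70.4] ang 88.0
top tube_thick 0.66 tape mm [-74.1  32.5] size [10.7 38.4] ang 86.7
top tube_thin 0.69 tape mm [ 52.4 154.9] size [77.7 29.5] ang 1.4
```

>>> servo_tool --pt "1 0 0 -0.04 0" --pt "1 0 -0.06 -0.04 0" --pt "1 0 -0.09 -0.04 0" --pt "1 0 -0.09 -0.02 0" --pt "1 0 -0.09 -0.005 0" --pt "1 0 -0.09 0.002 0"

```text
t: 21.75
tcp_pos: [0.4194, -0.016, 0.0147]
orientation: [0.999, -0.032, -0.0, -0.0]
contact_force: [-3.5, 1.7, 8.9]
finger_gap: -0.002
grip_force: 4.2
```

>>> servo_tool --pt "1 0 0.025 0 0" --pt "1 0 0.05 0 0" --pt "1 0 0.075 0 0" --pt "1 0 0.095 0 0" --pt "1 0 0.11 0 0" --pt "1 0 0.12 0 0" --pt "1 0 0.125 0 0" --pt "1 0 0.125 0 0"

```text
t: 22.55
tcp_pos: [0.4179, -0.0416, 0.0157]
orientation: [0.999, -0.032, -0.001, 0.0]
contact_force: [-4.4, 0.3, 9.2]
finger_gap: -0.001
grip_force: 4.2
```

>>> servo_tool --pt "1 0 0 -0.02 0" --pt "1 0 0 -0.1 0" --pt "1 0 0 -0.3 0" --pt "1 0 0 -0.5 0" --pt "1 0 0 -0.7 0" --pt "1 0 -0.3 -0.7 0" --pt "1 0 -0.6 -0.7 0" --pt "1 0 -0.6 -0.7 0"

```text
t: 23.35
tcp_pos: [0.4258, 0.0812, 0.1554]
orientation: [1.0, -0.031, 0.001, -0.001]
contact_force: [0.6, -0.7, 0.0]
finger_gap: 0.002
grip_force: 0.0
```

```bash
sed -i 's/("tube_thin",.015)/("tube_thin",.015),("tape_line",0)/' look.py; python3 look.py r scene top;  python3 - <<'E'
from h import *
cv2.imwrite("pics/r1.png",np.hstack([cv2.resize(cv2.imread(f"pics/{f}.png")[y:y+160,x:x+160],(400,400),interpolation=2) for f,x,y in (("rscene",260,230),("rtop",310,130))]))
E
```

```text
t 23.35 tcp tape [-0.0591  0.1211] 0.1554 F [ 0.6 -0.7  0. ]
scene tube_thick 0.7 tape mm [-58.3  -0.8] size [72.5 52.6] ang 2.1
scene tube_thin 0.95 tape mm [ 49.3 154.8] size [33.9 72.3] ang 88.2
scene tape_line 0.8 tape mm [47.9  0.8] size [142.5  21.4] ang 0.1
top tube_thick 0.41 tape mm [-23.3   5.7] size [12.9 39. ] ang 9.2
top tape_line 0.79 tape mm [22.3  0.5] size [67.5 23.8] ang 1.7
```

View pics/r1.png

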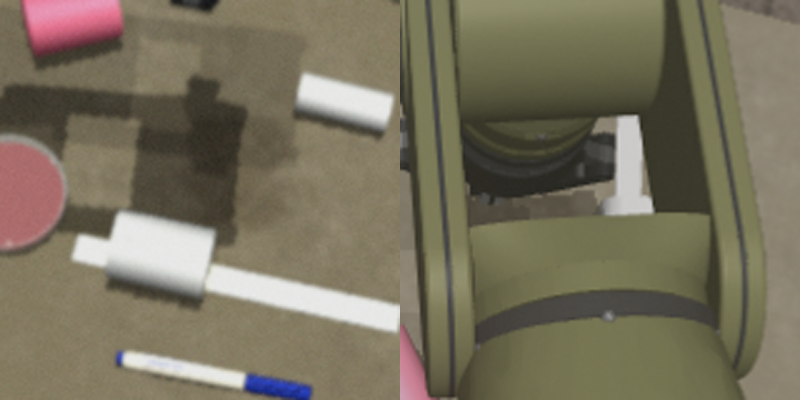

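The thick tube (crop (160,255)) lies along the tape, about 1 mm off its centre line and 1–2° askew. The thin tube is where it was and the arm is clear.

```bash
python3 -c "
from h import robot; print(robot.hand_in())"
```

```text
the job is handed in; nothing more can be done
None
```

The thick tube was rolled from its top onto the tape, measured about 1 mm off the centre line and 1–2° askew; the thin tube showed no movement, the arm is clear, and the job is handed in with no verdict returned (while finding contact I once pressed to about 39 N at the wrist because the state's height read about 34 mm low).

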